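Tip worn carburettor slides through a spring flap

ROBOT

A 6-joint arm with a two-finger parallel gripper is mounted at the origin on the work surface. World frame = base frame: x ahead of the robot, y to its left, z up, the work surface at z = 0. Lengths are in m, angles in rad, forces in N, time in s.
With the tool pointing down it reaches from about 0.35 to 0.85 m from the base axis. Payload 8.1 kg.
Tool frame: the origin (TCP) lies at the very end of the fingers, on their centre line; the grasp point (between the pads) lies robot.grip_point_offset behind it (robot.grip_point_offset is the distance from the TCP to the grasp point, in m); z points along the fingers, y is the line along which they close (so a half turn about z gives the same grasp; the last joint's range is limited). The gripper opens to 93 mm and grips with 3 to 60 N. Pads are 15 mm wide; open, the fingers measure 128 mm over their backs; the gripper's body (75 mm by 188 mm) begins 65 mm behind the grasp point.
Start: joints at [-1.261, 0.13, 1.488, -0, 1.523, -0.085], TCP at [0.231, -0.554, 0.219] pointing down, gripper open.
Joint ranges: [-2.96, 2.96], [-0.89, 2.26], [0.02, 2.5], [-1.34, 4.48], [0, 2.73], [-2.66, 2.66]. Speed limits (rad/s): [2.39, 2.39, 2.79, 3.14, 3.14, 3.14].

INTERFACE

Orientations are given as a rotation vector (axis times angle).
In Python, from plant import robot, eyes gives the robot as it stands. The module is installed in compiled form; this text tells all that it offers.
- The arm moves only by the tool apply_moves, never from a script. Its argument "steps" is one flat list of numbers, 7 for each row, row after row: the shift along the tool's x, y, z in units of 30 mm (1.0 is 30 mm), then the turn, a rotation vector about the tool's x, y, z in units of 6 degrees (1.0 is 6 degrees), then the opening in per cent of the stroke, from 0 (shut) to 100 (fully open). In form: [dx, dy, dz, ax, ay, az, fingers, dx, dy, dz, ax, ay, az, fingers, ...]. A call has 1 to 12 rows; each row shifts and turns the commanded pose from where the row before left it, along the tool's axes as they then stand; what a row does not reach is not made up. A row lasts 1/12 s, in which the tool goes at most 41.7 mm and 7.16 degrees, less where a joint would pass 70% of its speed; a pose out of reach is approached as far as the arm can. A call is refused whole if a number of a shift passes 1 or a number of a turn 1, either way. A call with a gripper value outside its range is refused whole. The fingers move at their own pace and stop on an object; "grip_force" is the grip in N (left out, the last holds). Time passes only in rows, so rows that do not move let the fingers close. It gives the time, the measured TCP pose, the force, the opening and the grip force at its end, in the units of the state.
- robot.read_state(): the state, without advancing time (a new reading comes with each control period).
- eyes.read_camera(name): name is "side" or "top" or "wrist"; returns the picture (384x512x3 uint8, red, green, blue); there is no depth.
- eyes.calibration(name): a dict with "K" (3x3 intrinsics, pixels), "k1" (the pictures are not rectified: a ray, as slopes to the right and down, at radius r is drawn at 1 + k1 r^2 times it, then the intrinsics apply), "R" (3x3) and "t" (3): a world point X has camera coordinates R X + t. Camera axes: x right, y down, z forward; pixel columns grow to the right and rows downward; lengths in m; the calibration is good to about 2 mm. A picture is of the moment at which its call begins: read the wrist's pose just before it. calibration takes no time and is no camera call; for the wrist camera it gives the pose at the moment of the call.
- robot.close_job(): hands the job in; it is judged then, once.
Trained networks look in the newest picture that a camera, given by its name, has taken for a name from the list of things; names that differ only in an ending like _2 or _b are one class to them, and where a whole thing is asked for, a point or a joint stands for the part that bears it (a point fixed in the world has none). Each returns a list of dicts, best first, with "conf" (0 to 1); they miss things now and then, are a little off and sometimes report something else, mostly with a low value. They report only what shows in the picture. A call takes as long as a camera call. They do not tell look-alikes from the thing itself.
- eyes.search_frame(camera, thing): "rect" ([left, top, width, height] in pixels, round what is visible of it).
- eyes.place_of(camera, thing): "xy" ([column, row] in pixels: a listed point, or the origin of a listed thing).
The state is a dict: "t": time; "q": joint angles; "dq": joint speeds; "joint_torque": joint torques, N m; "tool_pos": TCP position; "orientation": TCP orientation; "force": force on the tool from outside, world axes, zero at the start; "wrist_torque": the same for the moment, N m; "opening": finger opening in m; "gripper_force": force on a finger pad.
Only numpy, scipy, OpenCV 4.12 (cv2) and the standard library are available. Lean on these libraries where they do the work, as an engineer would, in place of code of your own. Each camera call takes 0.05 s, during which the arm holds its last target. There are 200 camera calls.

TASK

Pick up the small steel tray by its cross handle and tip the three worn carburettor slides into the grey reject box, pressing its spring flap open with the tray's lip and pouring through it; do not touch the slides or the flap with the fingers, and be gentle with the box. When all three slides are inside, stand the empty tray upright back on the bench, clear of the box, leave the flap to spring shut, and leave the other things where they are.

Things in the scene. Friction and masses are not known exactly. Their poses are not given: they have to be found in the camera images.
- tray_handle (a point): Centre of the tray's handle: a flat wooden cross bar 12 mm thick (along x), 100 mm wide (y), 26 mm high, on two side posts over the tray's middle, its centre 95 mm above the tray's underside. x points to the pouring lip, z up. The tray (0.28 kg or so) is grasped here, across the 12 mm. The lip's lower edge is 65 mm ahead (x) and 95 mm below.
- tray_lip (a point): Middle of the lower edge of the tray's lip, at the underside; x points outward over the lip, z up.
- tray: The loose steel tray: origin at the centre of its underside, x to the lip, z up. 120 mm long (x), 100 mm wide; floor 4 mm, side walls 40 mm, back 36 mm high. The lip end has no wall, only a 4 mm ridge on the floor: eased nose down, the slides roll against it and go over at about 33 to 40 degrees; a jerk or a rolling start sends them over sooner.
- slide1_center (a point): Centre of a slide: an aluminium cylinder 80 mm long, 32 mm diameter, about 85 g, lying across the tray at the start and free to roll to and fro in it. Its y is the cylinder axis.
- slide2_center (a point): Centre of the second slide, same as the first.
- slide3_center (a point): Centre of the third slide, same as the first.
- box: The fixed grey sheet-metal reject box: origin at the centre of its underside, x from its low front to its back (the way to pour), z up. 240 mm deep (x), 150 mm wide (y); front 140 mm, back 191 mm high. The flap fills the sloping front part of the top, between side cheeks 142 mm apart; behind it a fixed pale plastic window, with a bar up to 199 mm at the back, covers the rest.
- box_sill (a point): Middle of the top edge of the box's front wall (140 mm up, at box x = -120 mm), x the way to pour. The flap is hinged 3 mm behind it, along y.
- box_inside (a point): Point in the middle of the box, 60 mm above its underside; axes as the box. The floor inside slopes down to the back (49 mm up at the front, 6 mm at the back), so slides roll away from the flap.
- flap (a joint): Flap angle: 0 shut, sloping 27 degrees up from its hinge at the front sill to the back; grows as it is pressed down and inward, level at 0.47, stop at 1.4 (53 degrees down). A spring shuts it: 0.22 Nm at shut, 0.18 Nm more per rad, some 5 to 9 N at a lip 50 mm past the hinge. It does not yield to slides poured on it while shut: they roll back off the front.
- flap_edge (a point): Middle of the flap's free far edge; the flap is 112 mm long from hinge to this edge, 134 mm wide, 4 mm thick.
- carb_a: Bystander: a carburettor body about 85 mm long, 115 mm tall, standing between tray and box; origin under its middle.
- carb_b: Bystander: a second carburettor body, same size, at the far side of the bench.
- jar: Bystander: glass jar 60 mm wide, 85 mm tall, near the robot; origin under its middle.
- float_bowl: Bystander: aluminium float bowl 68 mm wide, 57 mm tall; origin under its middle.
Mind the look-alikes: they are no part of the job. Leave any pink look-alike of the tray alone.

How it is judged:
On the way, in this order (a step that is already met when the one before it is completed fails the run):
1. the tray is lifted clear of the bench with all three slides in it (height (world z) of tray_lip above 0.04 m and distance between each of slide1_center, slide2_center, slide3_center and tray below 0.08 m), for 0.2 s.
2. the tray presses the flap open (value of joint flap above 0.35 rad and contact force between tray and flap above 0.5 N), for 0.1 s.
3. all three slides are inside the box (x of slide1_center in the frame of box between -0.117 and 0.117 m and y of slide1_center in the frame of box between -0.072 and 0.072 m and z of slide1_center in the frame of box between 0 and 0.11 m and x of slide2_center in the frame of box between -0.117 and 0.117 m and y of slide2_center in the frame of box between -0.072 and 0.072 m and z of slide2_center in the frame of box between 0 and 0.11 m and x of slide3_center in the frame of box between -0.117 and 0.117 m and y of slide3_center in the frame of box between -0.072 and 0.072 m and z of slide3_center in the frame of box between 0 and 0.11 m), for 0.1 s.
At the end, for the whole second after the job is handed in: All three slides lie inside the box (centres within its walls, below 110 mm), flap shut (under 0.1 rad), tray released, upright on the bench (within 6 degrees, underside within 10 mm of it), over 150 mm from the box's middle, all at rest (all of step 3 and value of joint flap below 0.1 rad and angle between tray's own z axis and vertical below 0.105 rad and height (world z) of tray between -0.01 and 0.01 m and horizontal distance between tray and box above 0.15 m and linear speed of tray below 0.02 m/s and linear speed of each of slide1, slide2, slide3 below 0.05 m/s); the robot touches nothing.
It fails at once if the fingers touch a slide (contact force between the fingers and slide1 above 0.5 N or contact force between the fingers and slide2 above 0.5 N or contact force between the fingers and slide3 above 0.5 N).
It fails at once if the fingers or the arm push the flap (contact force between any of the fingers, the arm and flap above 0.5 N).
It fails at once if the tray is rammed against the box or flap (over 40 N) (contact force between tray and box above 40 N).
It fails at once if a bystander is shifted by more than 30 mm (distance of any of carb_a, carb_b, jar, float_bowl from where it was at the start of the episode above 0.03 m).
It also fails if it takes over 59 s, if anything falls off the work surface, if the arm or the gripper's body presses on something with over 40 N, if the wrist force passes 120 N, or if a joint passes its speed limit or range.

## Working session

There is one attempt and no reset: what is moved stays moved. The work goes in short steps, Python scripts to look and compute and a tool call to move; the robot and the scene stay as the last step left them, time stands still between calls to the robot, and variables do not carry over. Pictures are saved under pics/ and viewed, at most 13 in all, crops included, and the job is handed in when it is done.

Besides the shell and the picture viewer there is one more tool, called by a JSON object that holds its "name" and its "arguments", one argument or row to a line. apply_moves: Moves the arm, as the interface text tells. Its arguments: {"type":"object","properties":{"steps":{"type":"array"},"grip_force":{"type":"number"}},"required":["steps"]}

```bash
mkdir -p pics
cat > h.py <<'E'
import numpy as np, cv2
from scipy.spatial.transform import Rotation as Ro
from plant import robot, eyes
def ray(cam,uv,c=None):
    c=c or eyes.calibration(cam);K=np.array(c["K"]);R=np.array(c["R"]);t=np.array(c["t"])
    d=np.array([(uv[0]-K[0,2])/K[0,0],(uv[1]-K[1,2])/K[1,1]]);u=d.copy()
    for _ in range(20): u=d/(1+c["k1"]*(u@u))
    v=R.T@np.array([u[0],u[1],1.]);return -R.T@t,v/np.linalg.norm(v)
def atz(cam,uv,z,c=None):
    o,v=ray(cam,uv,c);return o+v*(z-o[2])/v[2]
def tri(rs):
    A=0;b=0
    for o,v in rs:
        P=np.eye(3)-np.outer(v,v);A=A+P;b=b+P@o
    X=np.linalg.solve(A,b);return X,[round(float(np.linalg.norm((np.eye(3)-np.outer(v,v))@(X-o))),4) for o,v in rs]
def proj(cam,X,c=None):
    c=c or eyes.calibration(cam);p=np.array(c["R"])@X+np.array(c["t"]);u=p[:2]/p[2];u=u*(1+c["k1"]*(u@u));K=np.array(c["K"]);return K[:2,:2]@u+K[:2,2]
def snap(cam,name):
    im=eyes.read_camera(cam);cv2.imwrite(f"pics/{name}.png",im[:,:,::-1]);return im
E
python3 - <<'E'
from h import *
np.set_printoptions(precision=3,suppress=True)
a=snap("top","top0");b=snap("side","side0")
cv2.imwrite("pics/both0.png",cv2.resize(np.vstack([a,b])[:,:,::-1],None,fx=.78,fy=.78))
for th in ["tray_handle","tray_lip","tray","box","box_sill","flap_edge","slide1_center","carb_a","jar","float_bowl"]:
    for c in ["top","side"]:
        for d in eyes.place_of(c,th)[:4]: print(th,c,round(d["conf"],2),np.array(d["xy"]), atz(c,d["xy"],{"tray_handle":.095,"box_sill":.14,"flap_edge":.19,"slide1_center":.02}.get(th,0)))
print(robot.grip_point_offset, robot.read_state())
E
```

```text
tray_handle top 0.94 [316.2 176.2] [ 0.49  -0.222  0.095]
tray_handle top 0.88 [403.9 186.2] [ 0.457 -0.463  0.095]
tray_handle top 0.85 [371.3 278.8] [ 0.205 -0.365  0.095]
tray_handle top 0.59 [371.1 117.1] [ 0.651 -0.379  0.095]
tray_handle side 0.86 [240.7 141.4] [ 0.648 -0.382  0.095]
tray_handle side 0.79 [256.4 165.3] [ 0.512 -0.237  0.095]
tray_handle side 0.58 [297.8 141.1] [ 0.45  -0.483  0.095]
tray_lip top 0.96 [293.6 182.4] [ 0.48  -0.167  0.   ]
tray_lip top 0.94 [377.4 106.4] [ 0.701 -0.421  0.   ]
tray_lip top 0.76 [342.3 280.5] [ 0.19  -0.302  0.   ]
tray_lip top 0.6 [375.7 192.6] [ 0.445 -0.408  0.   ]
tray_lip side 0.96 [239.3 157.9] [ 0.673 -0.416  0.   ]
tray_lip side 0.85 [256.1 201.8] [ 0.474 -0.157  0.   ]
tray_lip side 0.67 [291.1 170.4] [ 0.446 -0.414  0.   ]
tray_lip side 0.53 [346.2 197.6] [ 0.201 -0.321  0.   ]
tray top 0.72 [342.8 224.4] [ 0.353 -0.308  0.   ]
tray top 0.67 [392.6 185.4] [ 0.465 -0.458  0.   ]
tray top 0.65 [163.1 158.9] [0.559 0.218 0.   ]
tray top 0.64 [309.8 178.2] [ 0.492 -0.215  0.   ]
tray side 0.95 [240.9 166.1] [ 0.636 -0.358  0.
[... 934 characters left out ...]
 201.8] [ 0.468 -0.16   0.   ]
jar top 0.73 [231.7 206.3] [0.414 0.018 0.   ]
jar side 0.77 [245.4 236.2] [0.423 0.029 0.   ]
float_bowl top 0.86 [343.4 221.6] [ 0.362 -0.31   0.   ]
float_bowl side 0.81 [303.4 186.5] [ 0.362 -0.324  0.   ]
0.0188 {'t': 1.1, 'q': array([-1.261,  0.13 ,  1.488,  0.   ,  1.523, -0.085]), 'dq': array([-0.   ,  0.   ,  0.001,  0.003, -0.002,  0.001]), 'joint_torque': array([ -0.003, -55.978, -49.206,   0.076,   0.023,   0.   ]), 'tool_pos': array([ 0.231, -0.554,  0.219]), 'orientation': array([-3.081, -0.616,  0.   ]), 'force': array([ 0.376,  0.005, -1.047]), 'wrist_torque': array([ 0.001, -0.   , -0.039]), 'gripper_force': 0.0, 'opening': 0.09275561143008051}
```

View pics/both0.png

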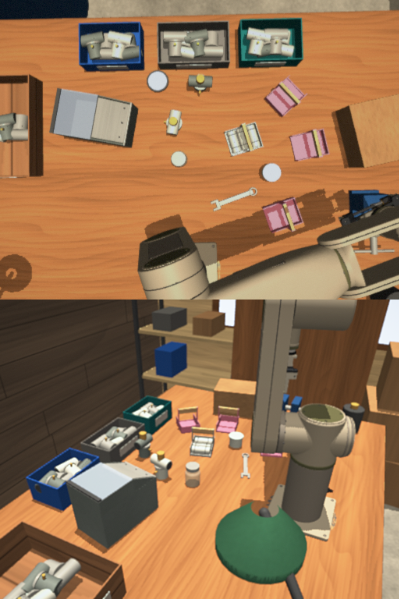

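Run:
```python
from h import *
np.set_printoptions(precision=4,suppress=True)
def n(c,th,near):
    ds=eyes.place_of(c,th); ds=[d for d in ds if np.linalg.norm(np.array(d["xy"])-near)<25]
    return ds[0]["xy"] if ds else None
eyes.read_camera("top");eyes.read_camera("side")
for th,a,b in [("tray_handle",(316,176),(256,165)),("tray_lip",(294,182),(256,202)),("tray",(310,178),(258,192)),("box_sill",(162,161),(181,216)),("flap_edge",(119,150),(150,221)),("box",(134,158),(158,280)),("carb_a",(223,160),(206,225)),("box_inside",(134,158),(158,260))]:
    p,q=n("top",th,a),n("side",th,b)
    if p and q or (p is not None and q is not None): print(th,*tri([ray("top",p),ray("side",q)]))
s=robot.read_state();print(Ro.from_rotvec(s["orientation"]).as_matrix())
im=cv2.imread("pics/top0.png");cv2.imwrite("pics/crop1.png",np.vstack([cv2.resize(im[90:210,40:360],(800,300)),cv2.resize(cv2.imread("pics/side0.png")[130:250,90:410],(800,300))]))
```

```text
tray_handle [ 0.4919 -0.2198  0.103 ] [0.0021, 0.0021]
tray_lip [ 0.4753 -0.1684 -0.0085] [0.0048, 0.0048]
tray [ 0.4949 -0.22   -0.0127] [0.0037, 0.0037]
box_sill [0.539  0.1919 0.1509] [0.0022, 0.0022]
box [ 0.5683  0.3073 -0.0006] [0.0018, 0.0018]
carb_a [0.5461 0.0429 0.0084] [0.0058, 0.0058]
[[ 0.9231  0.3846 -0.    ]
 [ 0.3846 -0.9231  0.    ]
 [-0.     -0.     -1.    ]]
```

View pics/crop1.png

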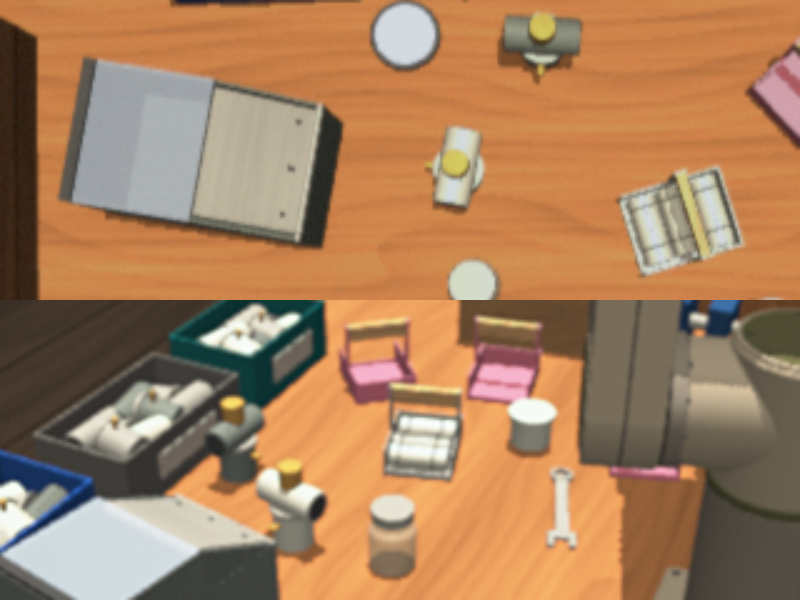

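The crop shows the steel tray (handle bar from px (313.6,158.8) to (321.2,192.8) in the top picture), the lip facing the box; the box sill runs from about (168.8,132) to (160.8,186.8), back bar (76,113)–(65,170).

Run:
```python
from h import *
np.set_printoptions(precision=4,suppress=True)
def yaw(a,b,z):
    A,B=atz("top",a,z),atz("top",b,z);d=A-B;print((A+B)/2,np.linalg.norm(d),"normal yaw deg",np.degrees(np.arctan2(d[0],-d[1])))
yaw((313.6,158.8),(321.2,192.8),.108)
yaw((168.8,132),(160.8,186.8),.14)
yaw((77,114),(65,170),.195)
yaw((126,122),(117,178),.191)
```

```text
[ 0.4899 -0.2241  0.108 ] 0.09553137069740604 normal yaw deg 100.96932766935655
[0.5409 0.1875 0.14  ] 0.14898711710260584 normal yaw deg 80.87948452778366
[0.585  0.4187 0.195 ] 0.1479413463863915 normal yaw deg 77.55404512734977
[0.5618 0.2898 0.191 ] 0.14693263874563564 normal yaw deg 80.2724050648998
```

{"name": "apply_moves", "arguments": {
  "steps": [0.5,-0.3,-0.2,0,0,0,100,1,-0.57,-0.2,0,0,0,100,1,-0.57,-0.2,0,0,0,100,1,-0.57,-0.2,0,0,0,100,1,-0.57,-0.2,0,0,0,100,1,-0.57,0,0,0,0,100,1,-0.57,0,0,0,0,100,1,-0.57,0,0,0,0,100,1,-0.57,0,0,0,0,100,1,-0.57,0,0,0,0,100,1,-0.57,0,0,0,0,100,1,-0.57,0,0,0,0,100],
  "grip_force": 50
}}

```text
t: 3.0
tool_pos: [0.4743, -0.2377, 0.2489]
orientation: [3.08, 0.616, 0.001]
force: [0.8, -0.3, 0.7]
opening: 0.0932
gripper_force: 0.0
```

{"name": "apply_moves", "arguments": {
  "steps": [0,0,0,0,0,-1,100,0,0,0,0,0,-1,100,0,0,0,0,0,-1,100,0,0,0,0,0,-1,100,0,0,0,0,0,-1,100,0,0,0,0,0,-1,100,0,0,0,0,0,-1,100,0,0,0,0,0,-1,100,0,0,0,0,0,-1,100,0,0,0,0,0,-1,100,0,0,0,0,0,-1,100,0,0,0,0,0,-1,100]
}}

```text
t: 4.0
tool_pos: [0.4735, -0.2392, 0.2487]
orientation: [2.124, 2.315, 0.0]
force: [-0.2, 0.4, 0.3]
opening: 0.0928
gripper_force: 0.0
```

{"name": "apply_moves", "arguments": {
  "steps": [0,0,0,0,0,-1,100,0,0,0,0,0,-1,100,0,0,0,0,0,-1,100,0,0,0,0,0,-1,100,0,0,0,0,0,-1,100,0,0,0,0,0,-1,100,0,0,0,0,0,-1,100,0,0,0,0,0,-1,100,0,0,0,0,0,-1,100,0,0,0,0,0,-1,100,0,0,0,0,0,-1,100,0,0,0,0,0,-1,100]
}}

```text
t: 5.0
tool_pos: [0.4734, -0.2392, 0.2487]
orientation: [0.358, 3.121, -0.0]
force: [0.5, -0.9, -0.0]
opening: 0.0932
gripper_force: 0.0
```

{"name": "apply_moves", "arguments": {
  "steps": [0,0,0,0,0,-1,100,0,0,0,0,0,-1,100,0,0,0,0,0,-1,100,0,0,0,0,0,-1,100,0,0,0,0,0,0,100,0,0,0,0,0,0,100]
}}

```text
t: 5.5
tool_pos: [0.4734, -0.2392, 0.2487]
orientation: [-0.286, 3.129, -0.0]
force: [-0.9, -0.1, 0.5]
opening: 0.093
gripper_force: 0.0
```

```bash
cat > w.py <<'E'
from h import *
import sys
np.set_printoptions(precision=4,suppress=True)
s=robot.read_state();c=eyes.calibration("wrist");im=snap("wrist",sys.argv[1])
R=Ro.from_rotvec(s["orientation"]).as_matrix()
print(s["t"],s["tool_pos"],"q",s["q"]);print(R);print("force",s["force"],"open",s["opening"])
for th,z in [("tray_handle",.095),("tray_lip",0),("slide1_center",.02)]:
    for d in eyes.place_of("wrist",th)[:3]: print(th,round(d["conf"],2),np.array(d["xy"]),atz("wrist",d["xy"],z,c))
E
python3 w.py w1
```

```text
5.5 [ 0.4734 -0.2392  0.2487] q [-0.5645 -0.0695  1.6377 -0.      1.5733 -2.3174]
[[-0.9835 -0.1811  0.0001]
 [-0.1811  0.9835 -0.0001]
 [-0.     -0.0001 -1.    ]]
force [-0.8663 -0.1429  0.4582] open 0.0929874813186023
tray_handle 0.69 [267.3 200.8] [ 0.4911 -0.2228  0.095 ]
tray_handle 0.61 [ 51.3 138. ] [ 0.4639 -0.4704  0.095 ]
tray_handle 0.24 [417.6 254.7] [ 0.5245 -0.0305  0.095 ]
tray_lip 0.9 [141.  135.7] [ 0.4552 -0.4057  0.    ]
tray_lip 0.87 [305.8 179.8] [ 0.475  -0.1653  0.    ]
tray_lip 0.54 [267.7 186.7] [ 0.495  -0.2174  0.    ]
slide1_center 0.66 [244.4 187.2] [ 0.4973 -0.2505  0.02  ]
slide1_center 0.33 [420.5 253.6] [0.5494 0.0254 0.02  ]
```

View pics/w1.png

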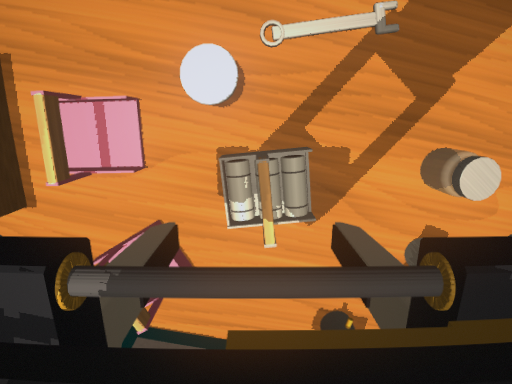

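The wrist picture shows the handle's top from (262,154) to (270,246), the lip on the right (tray ends (220,157)–(229,227) back, lip side (309,149)–(314,220)), with all three slides in it.

Run:
```python
from h import *
np.set_printoptions(precision=4,suppress=True)
def yaw(a,b,z):
    A,B=atz("wrist",a,z),atz("wrist",b,z);d=A-B;print((A+B)/2,np.linalg.norm(d),"normal yaw",np.degrees(np.arctan2(d[0],-d[1]))%180)
yaw((262,154),(270,246),.108);yaw((220,157),(229,227),.036);yaw((309,149),(314,220),.04)
c=robot.read_state();h=np.array([267.3,200.8])
print(tri([ray("wrist",h),ray("top",(316.2,176.2)),ray("side",(256.4,165.3))]))
print("finger y yaw",np.degrees(np.arctan2(.9835,-.1811)))
```

```text
[ 0.489 -0.225  0.108] 0.10393958588841659 normal yaw 105.86693874944605
[ 0.5062 -0.2751  0.036 ] 0.0962512411374564 normal yaw 106.23764565952064
[ 0.4745 -0.1645  0.04  ] 0.09569969672419029 normal yaw 107.14175707577058
(array([ 0.4936, -0.2208,  0.1052]), [0.0058, 0.0046, 0.0102])
finger y yaw 100.43347183657436
```

{"name": "apply_moves", "arguments": {
  "steps": [0,0,0,0,0,-0.93,100,-0.34,0.19,0.4,0,0,0,100,-0.34,0.18,0.5,0,0,0,100,0,0,0.5,0,0,0,100,0,0,0.5,0,0,0,100,0,0,0.4,0,0,0,100,0,0,0.4,0,0,0,100,0,0,0.4,0,0,0,100,0,0,0.3,0,0,0,100,0,0,0,0,0,0,100]
}}

```text
t: 6.53
tool_pos: [0.4888, -0.2222, 0.144]
orientation: [0.441, -3.108, -0.003]
force: [-0.1, -0.6, -0.3]
opening: 0.0934
gripper_force: 0.0
```

```bash
python3 w.py w2
```

```text
6.5333 [ 0.4888 -0.2222  0.144 ] q [-0.5222  0.0113  1.7508  0.      1.383  -2.375 ]
[[-0.9605 -0.2782 -0.003 ]
 [-0.2782  0.9605  0.0018]
 [ 0.0024  0.0025 -1.    ]]
force [-0.1351 -0.5922 -0.2967] open 0.09340402251576578
tray_handle 0.69 [253.2 215. ] [ 0.4921 -0.2237  0.095 ]
tray_lip 0.91 [ 98.1 106.5] [ 0.4537 -0.4017  0.    ]
tray_lip 0.62 [313.7 188.4] [ 0.4743 -0.1606  0.    ]
slide1_center 0.55 [221.3 189.6] [ 0.4984 -0.2557  0.02  ]
```

View pics/w2.png

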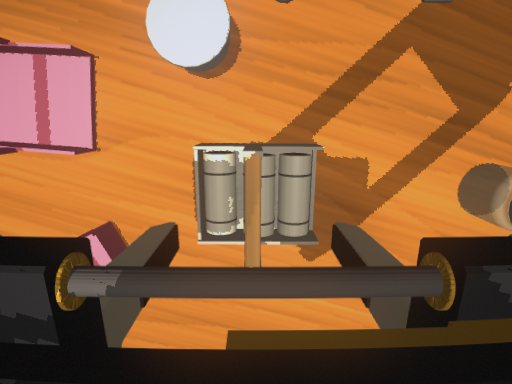

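The bar hangs at columns 246–260, centred and square between the fingers; both wrist views agree with a handle height of 95 mm.

{"name": "apply_moves", "arguments": {
  "steps": [0,0,0.5,0,0,0,100,0,0,0.6,0,0,0,100,0,0,0.6,0,0,0,100,0,0,0.4,0,0,0,100,0,0,0.17,0,0,0,100,0,0,0,0,0,0,0,0,0,0,0,0,0,0,0,0,0,0,0,0,0,0,0,0,0,0,0,0,0,0,0,0,0,0,0,0,0,0,0,0,0,0,0,0,0,0,0,0,0]
}}

```text
t: 7.73
tool_pos: [0.4901, -0.223, 0.0789]
orientation: [-0.443, 3.11, -0.001]
force: [1.2, -0.7, 0.1]
opening: 0.051
gripper_force: 0.0
```

{"name": "apply_moves", "arguments": {
  "steps": [0,0,0,0,0,0,0,0,0,0,0,0,0,0,0,0,0,0,0,0,0]
}}

```text
t: 7.98
tool_pos: [0.4899, -0.2228, 0.0785]
orientation: [0.443, -3.11, -0.0]
force: [0.4, 0.1, 0.0]
opening: 0.0306
gripper_force: 0.0
```

{"name": "apply_moves", "arguments": {
  "steps": [0,0,0,0,0,0,0,0,0,0,0,0,0,0,0,0,0,0,0,0,0,0,0,0,0,0,0,0,0,0,0,0,0,0,0,0,0,-0.1,0,0,0,0,0,0,-0.2,0,0,0,0,0,0,-0.3,-0.15,0,0,0,0,0,-0.4,-0.25,0,0,0,0,0,-0.5,-0.25,0,0,0,0,0,-0.5,-0.25,0,0,0,0,0,-0.4,-0.2,0,0,0]
}}

```text
t: 8.98
tool_pos: [0.4907, -0.2257, 0.1516]
orientation: [0.44, -3.089, -0.18]
force: [0.5, -0.3, -4.3]
opening: 0.0118
gripper_force: 50.0
```

```bash
python3 w.py w3; python3 -c "
from h import *
snap('top','t3')"
```

```text
8.9833 [ 0.4907 -0.2257  0.1516] q [-0.5793  0.092   1.6578  0.076   1.4807 -2.4433]
[[-0.9602 -0.2773 -0.0325]
 [-0.2792  0.9537  0.1117]
 [ 0.      0.1163 -0.9932]]
force [ 0.5415 -0.3166 -4.3117] open 0.011763161560813874
tray_handle 0.84 [253.3 248.3] [ 0.5224 -0.2121  0.095 ]
tray_handle 0.69 [ 28.9 336.3] [ 0.6465 -0.3764  0.095 ]
tray_lip 0.91 [ 31.3 297.9] [ 0.6833 -0.4253  0.    ]
tray_lip 0.72 [ 76.9 104.2] [ 0.454  -0.4049  0.    ]
tray_lip 0.64 [327.9 204.2] [ 0.4877 -0.1196  0.    ]
slide1_center 0.89 [213.8 210.3] [ 0.5212 -0.247   0.02  ]
slide1_center 0.26 [186.9  40.8] [ 0.3699 -0.3115  0.02  ]
```

View pics/w3.png

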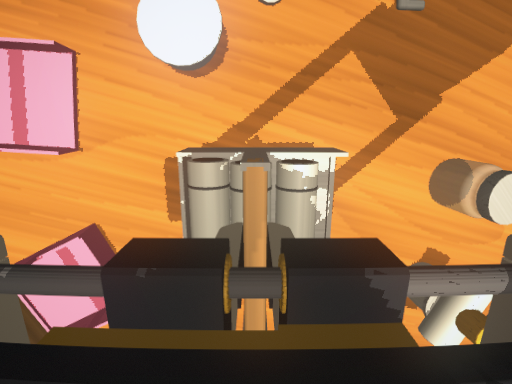

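All three slides lie against the back, tray held square and clear of the bench. Rise and yaw toward the box's heading.

{"name": "apply_moves", "arguments": {
  "steps": [0,0,-0.2,0,0,0.15,0,0,0,-0.4,0,0,0.3,0,0,0,-0.5,0,0,0.45,0,0,0,-0.6,0,0,0.5,0,0,0,-0.6,0,0,0.5,0,0,0,-0.6,0,0,0.5,0,0,0,-0.6,0,0,0.5,0,0,0,-0.6,0,0,0.5,0,0,0,-0.5,0,0,0.45,0,0,0,-0.3,0,0,0.35,0,0,0,-0.1,0,0,0.2,0,0,0,0,0,0,0,0]
}}

```text
t: 10.23
tool_pos: [0.4957, -0.2422, 0.2999]
orientation: [-0.277, -3.084, -0.165]
force: [0.6, -0.1, -5.2]
opening: 0.012
gripper_force: 50.0
```

```bash
cat > plan.py <<'E'
from h import *
import sys
np.set_printoptions(precision=4,suppress=True)
YAW=79.5;SILL=np.array([.5425,.189,.14])
P=np.array([0,.065,.0785])
def rep(d=.05,z=.19,pitch=None,side=0):
    s=robot.read_state();R=Ro.from_rotvec(s["orientation"]).as_matrix();T=np.array(s["tool_pos"])
    lip=T+R@P;y=R[:,1];b=np.array([np.cos(np.radians(YAW)),np.sin(np.radians(YAW)),0]);by=np.array([-b[1],b[0],0])
    print("t",s["t"],"T",T,"lip",lip,"yaw",np.degrees(np.arctan2(y[1],y[0])),"nosedown",-np.degrees(np.arcsin(y[2])),"roll",np.degrees(R[2,0]))
    r=lip-SILL;print("lip past hinge %.4f side %.4f z %.4f"%(r@b-.003,r@by,lip[2]),"force",s["force"],"q",s["q"])
    g=SILL+b*(.003+d)+by*side;g[2]=z;print("shift to goal, tool units (lip)",R.T@(g-lip)/.03)
E
python3 -c "
from plan import *
rep(0.05,.25)
eyes.read_camera('top');eyes.read_camera('side')
for t in ['box_sill','flap_edge','box','tray_handle','tray_lip']:
  for c in ['top','side']:
    for d in eyes.place_of(c,t)[:3]: print(t,c,round(d['conf'],2),d['xy'])
"
```

```text
t 10.2333 T [ 0.4957 -0.2422  0.2999] lip [ 0.5049 -0.17    0.2286] yaw 79.59714403871251 nosedown -5.876995797617913 roll 2.89319039230399
lip past hinge -0.3628 side -0.0285 z 0.2286 force [ 0.631  -0.1417 -5.2239] q [-0.5977  0.0611  1.4198  0.0742  1.7484 -1.9796]
shift to goal, tool units (lip) [ 0.8897 13.7631  0.7443]
box_sill top 0.83 [166.9, 160.4]
box_sill side 0.68 [182.0, 216.6]
flap_edge top 0.62 [123.6, 150.3]
flap_edge side 0.8 [147.2, 221.0]
box top 0.68 [135.5, 155.9]
box top 0.16 [120.9, 150.1]
box side 0.86 [154.7, 277.3]
tray_handle top 0.74 [407.5, 188.7]
tray_handle top 0.67 [305.0, 165.7]
tray_handle top 0.66 [370.5, 276.3]
tray_handle side 0.94 [296.6, 141.7]
tray_handle side 0.74 [240.9, 141.4]
tray_handle side 0.58 [264.5, 103.9]
tray_lip top 0.97 [342.7, 283.6]
tray_lip top 0.93 [303.5, 164.0]
tray_lip top 0.84 [374.1, 187.3]
tray_lip side 0.76 [290.5, 168.5]
tray_lip side 0.69 [250.5, 138.9]
tray_lip side 0.62 [241.0, 156.0]
```

{"name": "apply_moves", "arguments": {
  "steps": [0,0.1,0,0,-0.1,0,0,0,0.2,0,0,-0.1,0,0,0,0.3,0,0,-0.1,0,0,0,0.4,0,0,-0.1,0,0,0.1,0.5,0.1,0,-0.08,0,0,0.1,0.6,0.1,0,0,0,0,0.1,0.7,0.1,0,0,0,0,0.1,0.8,0.1,0,0,0,0,0.1,0.9,0.1,0,0,0,0,0.1,0.9,0.1,0,0,0,0,0.1,0.9,0.1,0,0,0,0,0.1,0.9,0,0,0,0,0]
}}

```text
t: 11.83
tool_pos: [0.5102, -0.0219, 0.3006]
orientation: [0.281, 3.116, 0.162]
force: [-0.6, -0.1, -5.9]
opening: 0.0118
gripper_force: 50.0
```

{"name": "apply_moves", "arguments": {
  "steps": [0.1,0.9,0,0,0,0,0,0,0.8,0,0,0,0,0,0,0.8,0,0,0,0,0,0,0.7,0,0,0,0,0,0,0.6,0,0,0,0,0,0,0.5,0,0,0,0,0,0,0.45,0,0,0,0,0,0,0.35,0,0,0,0,0,0,0.3,0,0,0,0,0,0,0.2,0,0,0,0,0,0,0.1,0,0,0,0,0,0,0,0,0,0,0,0]
}}

```text
t: 12.83
tool_pos: [0.5386, 0.1437, 0.3184]
orientation: [0.282, 3.117, 0.161]
force: [-0.3, -0.3, -5.2]
opening: 0.0116
gripper_force: 50.0
```

```bash
python3 -c "
from plan import *
rep(0.05,.20)
a=snap('top','t4');b=snap('side','s4')
for t in ['box_sill','flap_edge','box','tray_handle','tray_lip']:
  for c in ['top','side']:
    for d in eyes.place_of(c,t)[:2]: print(t,c,round(d['conf'],2),d['xy'])
cv2.imwrite('pics/b4.png',np.vstack([cv2.resize(a[90:210,60:260,::-1],(500,300)),cv2.resize(b[120:300,100:400,::-1],(500,300))]))
"
```

```text
t 12.8333 T [0.5386 0.1437 0.3184] lip [0.5515 0.2153 0.247 ] yaw 79.66207498137942 nosedown -5.908650144658957 roll 0.07061827344361304
lip past hinge 0.0245 side -0.0041 z 0.2470 force [-0.2523 -0.2943 -5.1894] q [ 0.101  -0.0456  1.4929  0.0999  1.6663 -1.2785]
shift to goal, tool units (lip) [0.1313 0.6857 1.6469]
box_sill top 0.6 [162.7, 158.3]
box_sill side 0.84 [181.4, 216.0]
flap_edge top 0.66 [121.0, 150.0]
flap_edge side 0.76 [148.0, 221.2]
flap_edge side 0.19 [153.0, 275.1]
box side 0.86 [152.8, 280.6]
box side 0.19 [169.7, 188.8]
tray_handle top 0.73 [224.2, 161.0]
tray_handle top 0.7 [369.8, 275.4]
tray_handle side 0.95 [345.5, 167.1]
tray_handle side 0.93 [299.0, 140.3]
tray_lip top 0.94 [339.7, 280.2]
tray_lip top 0.92 [382.2, 105.7]
tray_lip side 0.84 [349.5, 200.1]
tray_lip side 0.74 [169.9, 187.9]
```

View pics/b4.png

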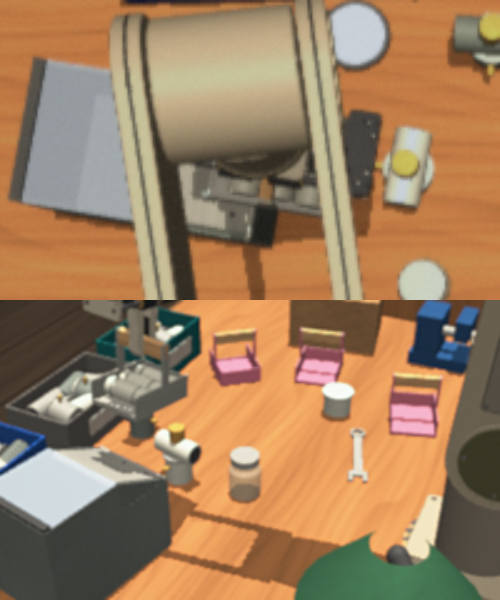

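The side crop shows the tray level above the bench just ahead of the box, slides in it (around px (140,385) of the crop), box untouched. Now ease nose down.

{"name": "apply_moves", "arguments": {
  "steps": [0,0,0,0.1,0,0,0,0,0,0,0.15,0,0,0,0,0,0,0.15,0,0,0,0,0,0,0.15,0,0,0,0,0,0,0.15,0,0,0,0,0,0,0.15,0,0,0,0,0,0,0.15,0,0,0,0,0,0,0.15,0,0,0,0,0,0,0.15,0,0,0,0,0,0,0.15,0,0,0,0,0,0,0.15,0,0,0,0,0,0,0.1,0,0,0]
}}

```text
t: 14.43
tool_pos: [0.5385, 0.1435, 0.3184]
orientation: [-0.282, -3.119, 0.119]
force: [-0.1, -0.3, -5.1]
opening: 0.0117
gripper_force: 50.0
```

{"name": "apply_moves", "arguments": {
  "steps": [0,0,0,0.1,0,0,0,0,0,0,0.2,0,0,0,0,0.1,0.1,0.25,0,0,0,0,0.15,0.2,0.25,0,0,0,0,0.2,0.2,0.25,0,0,0,0,0.2,0.2,0.25,0,0,0,0,0.2,0.2,0.25,0,0,0,0,0.15,0.1,0.25,0,0,0,0,0.1,0,0.25,0,0,0,0,0,0,0.25,0,0,0,0,0,0,0.1,0,0,0,0,0,0,0,0,0,0]
}}

```text
t: 15.43
tool_pos: [0.5435, 0.1707, 0.2828]
orientation: [-0.275, -3.057, 0.505]
force: [0.2, -0.1, -5.2]
opening: 0.012
gripper_force: 50.0
```

```bash
python3 -c "
from plan import *
rep(0.05,.185)
for p,q in [((162.1,161.4),(181.2,215.9)),((166.9,160.4),(182,216.6)),((162.7,158.3),(181.4,216))]: print('sill',tri([ray('top',p),ray('side',q)]))
for p,q in [((119.3,150.6),(150.5,220.9)),((123.6,150.3),(147.2,221)),((121,150),(148,221.2))]: print('edge',tri([ray('top',p),ray('side',q)]))
eyes.read_camera('side')
for t in ['tray_lip','tray_handle','slide1_center']:
  for d in eyes.place_of('side',t)[:3]: print(t,round(d['conf'],2),d['xy'])
s=robot.read_state();R=Ro.from_rotvec(s['orientation']).as_matrix();print('exp lip px',proj('side',np.array(s['tool_pos'])+R@P),'sill px',proj('side',SILL),proj('top',SILL))
"
```

```text
t 15.4333 T [0.5435 0.1707 0.2828] lip [0.5498 0.2065 0.1875] yaw 79.72848238985358 nosedown 18.754040168894175 roll 0.07576673550201177
lip past hinge 0.0155 side -0.0040 z 0.1875 force [ 0.2413 -0.0515 -5.1849] q [ 0.3932  0.2133  1.3161 -0.2795  1.7868 -1.0344]
shift to goal, tool units (lip) [ 0.1305  1.116  -0.289 ]
sill (array([0.535 , 0.1936, 0.1478]), [0.0004, 0.0004])
sill (array([0.5394, 0.1831, 0.1371]), [0.0013, 0.0013])
sill (array([0.5406, 0.1908, 0.1444]), [0.003, 0.003])
edge (array([0.5585, 0.2945, 0.1907]), [0.002, 0.002])
edge (array([0.5657, 0.2891, 0.1832]), [0.0046, 0.0046])
edge (array([0.5636, 0.2932, 0.1865]), [0.0015, 0.0015])
tray_lip 0.95 [173.7, 202.7]
tray_lip 0.89 [348.4, 201.9]
tray_lip 0.88 [238.3, 155.5]
tray_handle 0.9 [295.8, 139.3]
tray_handle 0.81 [347.0, 167.0]
tray_handle 0.72 [241.0, 140.3]
slide1_center 0.46 [187.3, 178.9]
exp lip px [172.7876 204.4998] sill px [180.2289 216.6477] [164.2546 158.7598]
```

{"name": "apply_moves", "arguments": {
  "steps": [0.03,0.08,-0.02,0,0,0,0,0.05,0.16,-0.05,0,0,0,0,0.05,0.24,-0.07,0,0,0,0,0,0.24,-0.07,0,0,0,0,0,0.18,-0.05,0,0,0,0,0,0.1,-0.02,0,0,0,0,0,0.06,0.15,0,0,0,0,0,0.09,0.25,0,0,0,0,0,0.09,0.25,0,0,0,0,0,0.06,0.2,0,0,0,0,0,0.04,0.1,0,0,0,0,0,0,0,0,0,0,0]
}}

```text
t: 16.63
tool_pos: [0.5449, 0.2017, 0.25]
orientation: [-0.277, -3.057, 0.504]
force: [-0.2, -0.2, -1.5]
opening: 0.0115
gripper_force: 50.0
```

```bash
python3 -c "
from plan import *
rep(0.05,.133)
a=snap('top','t5');b=snap('side','s5')
cv2.imwrite('pics/b5.png',np.hstack([cv2.resize(b[130:300,80:280,::-1],(480,408))]))
"
```

```text
t 16.6333 T [0.5449 0.2017 0.25  ] lip [0.5512 0.2375 0.1548] yaw 79.680786196145 nosedown 18.73360196622972 roll 0.11634039597603389
lip past hinge 0.0463 side 0.0002 z 0.1548 force [-0.1715 -0.1639 -1.5064] q [ 0.436   0.266   1.3142 -0.2683  1.7502 -0.9774]
shift to goal, tool units (lip) [-0.01    0.3503  0.6478]
```

View pics/b5.png

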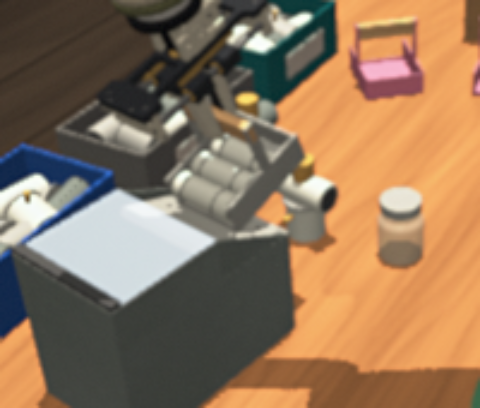

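The side crop shows the lip inside the cheeks on the flap, three slides against the ridge (around (205,185)). Press on and ease down further.

{"name": "apply_moves", "arguments": {
  "steps": [0,0.04,0.08,0,0,0,0,0,0.08,0.15,0,0,0,0,0,0.1,0.17,0,0,0,0,0,0.08,0.15,0,0,0,0,0,0.05,0.1,0,0,0,0,0,0,0,0,0,0,0,0,0.05,-0.04,0.17,0,0,0,0,0.05,-0.04,0.17,0,0,0,0,0.05,-0.04,0.17,0,0,0,0,0.05,-0.04,0.17,0,0,0,0,0.05,-0.04,0.17,0,0,0,0,0.05,-0.04,0.17,0,0,0]
}}

```text
t: 17.73
tool_pos: [0.5479, 0.2169, 0.2326]
orientation: [-0.272, -3.017, 0.667]
force: [0.0, -2.3, 0.7]
opening: 0.0118
gripper_force: 50.0
```

```bash
python3 -c "
from plan import *
rep(0.052,.128)
"
```

```text
t 17.7333 T [0.5479 0.2169 0.2326] lip [0.5525 0.2424 0.134 ] yaw 79.69507893825461 nosedown 24.921914203650676 roll 0.05313694135118911
lip past hinge 0.0513 side -0.0001 z 0.1340 force [ 0.0324 -2.3098  0.6581] q [ 0.4999  0.3748  1.2415 -0.3423  1.7969 -0.9223]
shift to goal, tool units (lip) [0.003  0.1059 0.1724]
```

{"name": "apply_moves", "arguments": {
  "steps": [0,0.06,-0.02,0.17,0,0,0,0,0.06,-0.02,0.17,0,0,0,0,0.06,-0.02,0.17,0,0,0,0,0.06,-0.02,0.17,0,0,0,0,0.06,-0.02,0.17,0,0,0,0,0.06,-0.02,0.17,0,0,0,0,0.06,-0.02,0.17,0,0,0,0,0.06,-0.02,0.17,0,0,0,0,0.05,-0.03,0.17,0,0,0,0,0.05,-0.03,0.17,0,0,0]
}}

```text
t: 18.57
tool_pos: [0.5512, 0.2349, 0.2297]
orientation: [-0.265, -2.932, 0.927]
force: [0.2, -1.4, 0.4]
opening: 0.0116
gripper_force: 50.0
```

```bash
python3 -c "
from plan import *
rep(0.052,.128)
b=snap('side','s6')
cv2.imwrite('pics/b6.png',np.hstack([cv2.resize(b[130:300,80:280,::-1],(480,408))]))
"
```

```text
t 18.5667 T [0.5512 0.2349 0.2297] lip [0.5525 0.2428 0.1281] yaw 79.69860544778953 nosedown 35.10919767166829 roll 0.06211616407220359
lip past hinge 0.0517 side -0.0000 z 0.1281 force [ 0.2123 -1.4078  0.4385] q [ 0.5803  0.5441  1.088  -0.4593  1.9245 -0.8798]
shift to goal, tool units (lip) [ 0.0008  0.0111 -0.0019]
```

View pics/b6.png

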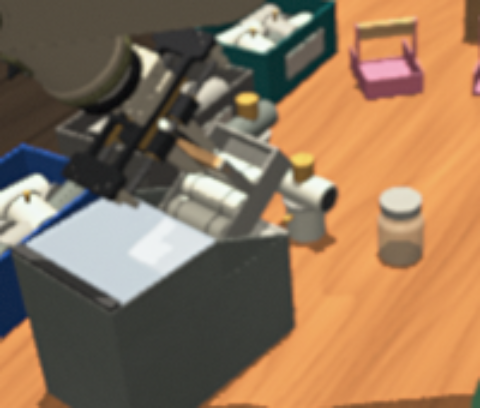

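The front slide is at the opening and two are still visible at about (205,200); the gripper clears the window. Ease on to about 44°.

{"name": "apply_moves", "arguments": {
  "steps": [0,0.05,-0.04,0.17,0,0,0,0,0.05,-0.04,0.17,0,0,0,0,0.05,-0.04,0.17,0,0,0,0,0.05,-0.04,0.17,0,0,0,0,0.05,-0.04,0.17,0,0,0,0,0.05,-0.04,0.17,0,0,0,0,0.05,-0.04,0.17,0,0,0,0,0.05,-0.04,0.17,0,0,0,0,0.04,-0.04,0.14,0,0,0,0,0,0,0,0,0,0,0,0,0,0,0,0,0,0,0,0,0,0,0,0]
}}

```text
t: 19.62
tool_pos: [0.5542, 0.2513, 0.2299]
orientation: [-0.257, -2.839, 1.147]
force: [-0.3, -0.6, 3.5]
opening: 0.0117
gripper_force: 50.0
```

```bash
python3 -c "
from plan import *
rep(0.052,.128)
b=snap('side','s7');w=snap('wrist','w7')
cv2.imwrite('pics/b7.png',np.hstack([cv2.resize(b[130:300,80:280,::-1],(480,408)),cv2.resize(w[:,:,::-1],(310,408))]))
for c in ['side','wrist']:
  for d in eyes.place_of(c,'slide1_center'): print(c,d)
"
```

```text
t 19.6167 T [0.5542 0.2513 0.2299] lip [0.5527 0.2437 0.1283] yaw 79.70552478122094 nosedown 44.00324213654407 roll 0.0673068502910832
lip past hinge 0.0527 side -0.0000 z 0.1283 force [-0.2845 -0.6427  3.5451] q [ 0.6374  0.7026  0.9349 -0.5629  2.0472 -0.875 ]
shift to goal, tool units (lip) [ 0.0017 -0.0089  0.0225]
```

View pics/b7.png

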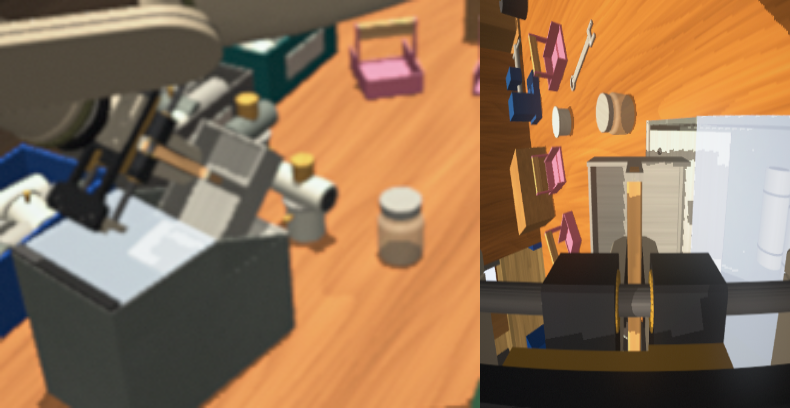

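The tray is empty and a slide shows through the window. Raise the lip so the flap follows it shut.

{"name": "apply_moves", "arguments": {
  "steps": [0,-0.1,-0.1,0,0,0,0,0,-0.2,-0.2,0,0,0,0,0,-0.23,-0.24,0,0,0,0,0,-0.23,-0.24,0,0,0,0,0,-0.23,-0.24,0,0,0,0,0,-0.23,-0.24,0,0,0,0,0,-0.23,-0.24,0,0,0,0,0,-0.23,-0.24,0,0,0,0,0,-0.23,-0.24,0,0,0,0,0,-0.23,-0.24,0,0,0,0,0,-0.23,-0.24,0,0,0,0,0,-0.1,-0.1,0,0,0,0]
}}

```text
t: 20.82
tool_pos: [0.5545, 0.2516, 0.3386]
orientation: [-0.258, -2.841, 1.146]
force: [0.1, -0.6, -1.4]
opening: 0.0117
gripper_force: 50.0
```

```bash
python3 -c "
from plan import *
rep(-0.2,.25)
w=snap('wrist','w8');b=snap('side','s8')
for c in ['wrist','side']:
  for d in eyes.place_of(c,'slide1_center'): print(c,d)
cv2.imwrite('pics/b8.png',np.hstack([w[:,200:,::-1],cv2.resize(b[130:300,80:280,::-1],(450,384))]))
"
```

```text
t 20.8167 T [0.5545 0.2516 0.3386] lip [0.5532 0.2441 0.237 ] yaw 79.62394435857729 nosedown 43.92992301532722 roll -0.02513681870320347
lip past hinge 0.0531 side -0.0005 z 0.2370 force [ 0.1181 -0.6096 -1.3599] q [ 0.6376  0.6715  0.7823 -0.626   2.1979 -0.9943]
shift to goal, tool units (lip) [ 0.0377 -6.378   5.5416]
```

View pics/b8.png

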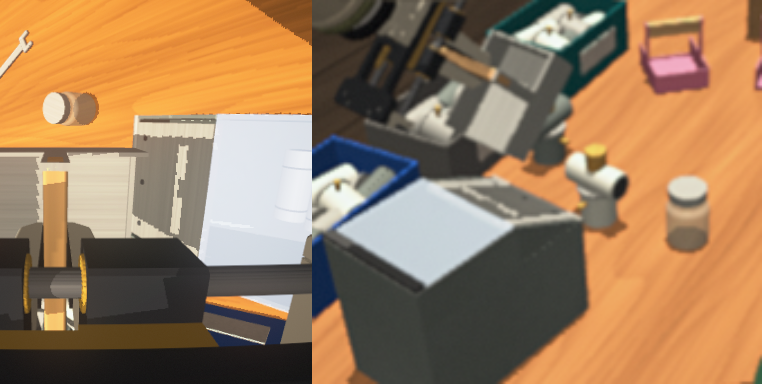

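Flap shut, tray empty, nothing on the bench around the box. Level the tray and carry it back.

{"name": "apply_moves", "arguments": {
  "steps": [0,0,0,-0.5,0,0,0,0,0,0,-0.9,0,0,0,0,0,0,-0.95,0,0,0,0,0,0,-0.95,0,0,0,0,0,0,-0.95,0,0,0,0,0,0,-0.95,0,0,0,0,0,0,-0.9,0,0,0,0,0,0,-0.8,0,0,0,0,0,0,-0.42,0,0,0,0,-0.3,0,0,0,0,0,0,-0.6,0,0,0,0,0,0,-0.8,0,0,0,0,0]
}}

```text
t: 22.02
tool_pos: [0.5443, 0.2008, 0.3353]
orientation: [-0.281, -3.125, 0.006]
force: [0.1, -0.6, -2.5]
opening: 0.0118
gripper_force: 50.0
```

{"name": "apply_moves", "arguments": {
  "steps": [-0.04,-1,0,0,0,0,0,-0.04,-1,0,0,0,0,0,-0.04,-1,0,0,0,0,0,-0.04,-1,0,0,0,0,0,-0.04,-1,0,0,0,0,0,-0.04,-1,0,0,0,0,0,-0.04,-1,0,0,0,0,0,-0.04,-1,0,0,0,0,0,-0.04,-1,0,0,0,0,0,-0.04,-1,0,0,0,0,0,-0.04,-0.9,0,0,0,0,0,-0.04,-0.7,0,0,0,0,0]
}}

```text
t: 23.02
tool_pos: [0.4955, -0.1458, 0.3362]
orientation: [-0.284, -3.124, 0.005]
force: [0.3, -0.4, -1.2]
opening: 0.012
gripper_force: 50.0
```

{"name": "apply_moves", "arguments": {
  "steps": [0,-0.5,0.3,0,0,0,0,0,-0.4,0.6,0,0,0,0,0,-0.2,0.7,0,0,0,0,0,0,0.7,0,0,0,0,0,0,0.7,0,0,0,0,0,0,0.7,0,0,0,0,0,0,0.7,0,0,0,0,0,0,0.6,0,0,0,0,0,0,0.5,0,0,0,0,0,0,0.4,0,0,0,0,0,0,0.3,0,0,0,0,0,0,0,0,0,0,0]
}}

```text
t: 24.02
tool_pos: [0.4891, -0.1757, 0.1486]
orientation: [-0.282, -3.123, 0.001]
force: [-0.9, -0.5, -3.1]
opening: 0.0115
gripper_force: 50.0
```

```bash
python3 -c "
from plan import *
rep(-0.2,.25)
"
```

```text
t 24.0167 T [ 0.4891 -0.1757  0.1486] lip [ 0.5003 -0.1118  0.07  ] yaw 79.68080965127925 nosedown 0.06512077588077582 roll 0.33199242558734937
lip past hinge -0.3064 side -0.0133 z 0.0700 force [-0.9385 -0.4609 -3.1326] q [-0.4417 -0.0374  1.7905 -0.0026  1.3939 -1.8319]
shift to goal, tool units (lip) [ 0.4664  3.5418 -5.9999]
```

Lower 69 mm, gently at the end.

{"name": "apply_moves", "arguments": {
  "steps": [0,0,0.3,0,0,0,0,0,0,0.4,0,0,0,0,0,0,0.5,0,0,0,0,0,0,0.4,0,0,0,0,0,0,0.3,0,0,0,0,0,0,0.2,0,0,0,0,0,0,0.1,0,0,0,0,0,0,0.05,0,0,0,0,0,0,0.05,0,0,0,0,0,0,0,0,0,0,0,0,0,0,0,0,0,0]
}}

```text
t: 24.93
tool_pos: [0.4909, -0.1766, 0.0828]
orientation: [-0.283, -3.128, 0.003]
force: [-0.9, -0.2, -2.4]
opening: 0.0113
gripper_force: 50.0
```

{"name": "apply_moves", "arguments": {
  "steps": [0,0,0.06,0,0,0,0,0,0,0.05,0,0,0,0,0,0,0.04,0,0,0,0,0,0,0,0,0,0,0,0,0,0,0,0,0,0]
}}

```text
t: 25.35
tool_pos: [0.4909, -0.1767, 0.0785]
orientation: [-0.283, -3.128, 0.003]
force: [-2.3, -0.3, 5.6]
opening: 0.0116
gripper_force: 50.0
```

{"name": "apply_moves", "arguments": {
  "steps": [0,0,-0.03,0,0,0,0,0,0,0,0,0,0,60,0,0,0,0,0,0,60,0,0,0,0,0,0,60,0,0,0,0,0,0,60,0,0,0,0,0,0,60,0,0,0,0,0,0,60,0,0,0,0,0,0,60,0,0,0,0,0,0,60]
}}

```text
t: 26.1
tool_pos: [0.4906, -0.1764, 0.0786]
orientation: [-0.283, -3.128, 0.002]
force: [0.4, 0.5, 0.6]
opening: 0.0548
gripper_force: 0.0
```

{"name": "apply_moves", "arguments": {
  "steps": [0,0,-0.2,0,0,0,60,0,0,-0.4,0,0,0,60,0,0,-0.6,0,0,0,60,0,0,-0.8,0,0,0,60,0,0,-0.8,0,0,0,60,0,0,-0.8,0,0,0,60,0,0,-0.8,0,0,0,60,0,0,-0.5,0,0,0,60,0,0,-0.2,0,0,0,60,0,0,0,0,0,0,60]
}}

```text
t: 26.93
tool_pos: [0.4919, -0.1767, 0.2345]
orientation: [0.283, 3.126, -0.005]
force: [-0.6, -0.5, -1.2]
opening: 0.0558
gripper_force: 0.0
```

```bash
python3 -c "
from h import *
s=robot.read_state();print(s['t'],s['tool_pos'],s['opening'])
a=snap('top','t9');b=snap('side','s9')
cv2.imwrite('pics/b9.png',np.vstack([cv2.resize(a[80:230,40:360,::-1],(600,281)),cv2.resize(b[130:300,80:400,::-1],(600,318))]))
"
```

```text
26.9333 [ 0.49186953 -0.17673486  0.2345444 ] 0.055754919196561184
```

View pics/b9.png

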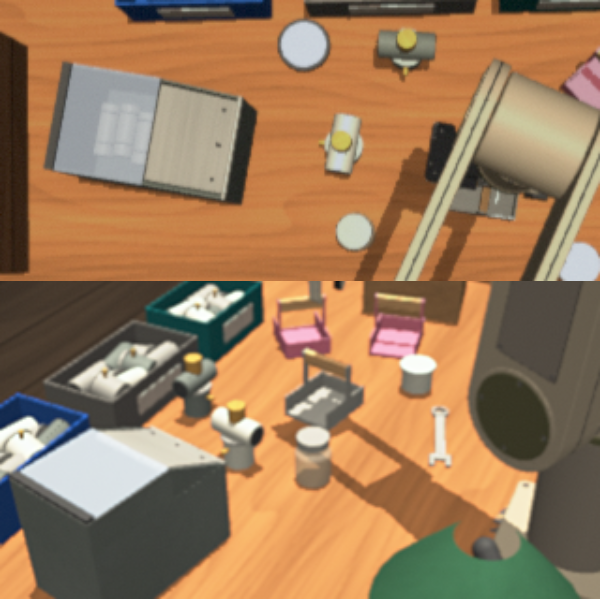

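The top view shows three slides through the window (around (122,130)), the flap shut and the empty tray upright on the bench, with the bystanders where they were. Handing in.

```bash
python3 -c "
from plant import robot
print(robot.close_job())"
```

```text
the job is handed in; nothing more can be done
None
```

I poured all three slides into the reject box, the flap sprang shut, and the empty tray stands upright on the bench clear of the box; the job is handed in, but no verdict came back.

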